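Free the stuck lid of the blue glaze jar

ROBOT

A 6-joint arm with a two-finger parallel gripper is mounted at the origin on the work surface. World frame = base frame: x ahead of the robot, y to its left, z up, the work surface at z = 0. Lengths are in mm, angles in degrees, forces in N, time in s.
With the tool pointing down it reaches from about 350 to 850 mm from the base axis. Payload 8.1 kg.
Tool frame: the origin (TCP) lies midway between the tips of the shut fingers; the grasp point (between the pads) lies grip_depth behind it (grip_depth is the distance from the TCP to the grasp point, in mm); z points along the fingers, y is the line along which they close (so a half turn about z gives the same grasp; the last joint's range is limited). The gripper opens to 85 mm and grips with 20 to 120 N. Pads are 22 mm wide; open, the fingers measure 114 mm over their backs; the gripper's body (76 mm by 85 mm) begins 54 mm behind the grasp point. The pads swing forward as they close: fully open they stand 13 mm farther back than shut.
Start: joints at [-4.893, 7.471, 85.268, -0, 87.261, -4.893], TCP at [600.004, 0.022, 231.292] pointing down, gripper open.
Joint ranges: [-169.43, 169.43], [-51.17, 129.36], [1.28, 143.12], [-76.62, 256.62], [0, 156.53], [-152.29, 152.29]. Speed limits (degrees/s): [136.94, 136.94, 159.86, 180, 180, 180].

INTERFACE

Orientations are given as [roll, pitch, yaw] about the fixed x, y, z axes, in that order (R = Rz(yaw) Ry(pitch) Rx(roll)).
In Python, from bench import sense, snapshot, hand_in, grip_depth gives the robot as it stands. The module is installed in compiled form; this text tells all that it offers.
- The arm moves only by the tool apply_moves, never from a script. Its argument "series" is text: rows parted by semicolons, each of 5 numbers parted by spaces: the shift along the tool's x, y, z each as a share of 0.3 m, from -1 to 1, then the turn about the tool's z as a share of 2 rad, from -1 to 1, then the gripper's target within -1 to 1 (shut at 1, half-way at 0, fully open at -1). In form: tx ty tz twist gripper; .... A call has 1 to 5 rows; each row shifts and turns the commanded pose from where the row before left it, along the tool's axes as they then stand; what a row does not reach is not made up. A row lasts 1/12 s, in which the tool goes at most 41.7 mm and 7.16 degrees, less where a joint would pass 70% of its speed; a pose out of reach is approached as far as the arm can. A call with a number of a shift or a turn outside -1 to 1 is refused whole. A call with a gripper value outside its range is refused whole. The fingers move at their own pace and stop on an object; "squeeze" is the grip in N (left out, the last holds). Time passes only in rows, so rows that do not move let the fingers close. It gives the time, the measured TCP pose, the force, the opening and the grip force at its end, in the units of the state.
- sense(): the state, without advancing time (a new reading comes with each control period).
- snapshot(name): name is "scene" or "side" or "wrist"; returns a dict with "frame" (480x640x3 uint8, blue, green, red), "depth" (480x640 float32, mm along the optical axis (not along the pixel's ray), 0 where there is no reading), "intrinsics" (3x3 intrinsics, pixels), "dist" ([k1, k2, p1, p2, k3] as OpenCV has them; the pictures are not rectified), "extrinsics" (4x4, takes a point from camera to world coordinates); the wrist camera has in their place "tool_from_camera" (4x4, takes a point from camera to tool coordinates, whose origin is the TCP and whose axes are the flange's). Camera axes: x right, y down, z forward; pixel columns grow to the right and rows downward; lengths in mm; the calibration is good to about 2 mm. A picture is of the moment at which its call begins: read the wrist's pose just before it.
- hand_in(): hands the job in; it is judged then, once.
The state is a dict: "time": time; "joint_pos": joint angles; "qd": joint speeds; "joint_efforts": joint torques, N m; "tool_pos": TCP position; "tcp_rot": TCP orientation; "ft_force": force on the tool from outside, world axes, zero at the start; "wrist_torque": the same for the moment, N m; "finger_gap": finger opening in mm; "grip_force": force on a finger pad.
Only numpy, scipy, OpenCV 4.12 (cv2) and the standard library are available. Lean on these libraries where they do the work, as an engineer would, in place of code of your own. Each camera call takes 0.05 s, during which the arm holds its last target. There are 200 camera calls.

TASK

The screw lid of the blue glaze jar is stuck with dried glaze. Lift the jar by its body (never by the lid), stand it fully down in the empty, rubber-lined well of the wooden rack so that it cannot turn, and let go; then grip the lid's bar and rock it back and forth in small arcs, without wrenching it, until it breaks free, unscrew it anticlockwise to at least a quarter-turn open and leave it sitting loose on the jar, still in the well. Do not drop or tip the jar, and leave the other jars and things on the table where they are.

Things in the scene. Friction and masses are not known exactly. Their poses are not given: they have to be found in the camera images.
- jar: Square blue glaze jar, loose, 0.35 to 0.6 kg: body 62 x 62 mm (sides face its x and y axes), 78 mm high, with crusts of dried pale blue glaze; short neck, then a white lid, 111 mm over all. Origin: centre of its underside, z up. Grip it from above across two sides of the body, about 8 to 15 mm below the body's top, the lid between the fingers. If free to turn, it turns with its lid.
- lid: White round screw lid of the blue jar: cap 56 mm across, 7 mm high, with a moulded finger bar across its top along the lid's x axis, 52 long, 18 wide, 22 mm high (pinch it across the 18 mm, tips above the cap). Origin: jar's axis, lid's lower edge, 82 mm above the jar's underside. Dried glaze: each turn as far as it goes one way, then the other, widens its play; pushing harder does not help.
- lid_turn (a joint): Turn of the lid on the jar, rad: near 0 as found, growing anticlockwise from above (unscrewing). It rubs with 0.2 N m and stays where left. At first it goes 0.1 to 0.2 either way to a stop that first springs, then holds (0.7 N m is plenty); after 2 or 3 full swings, the last to -0.35 and +0.3 or a little more, each held 0.1 s at its stop, it turns on freely. It does not come off within 6 rad.
- rack: Beech jar rack, fixed to the table, 110 x 330 x 40 mm high (long side along its y), with three square wells in a row at y = -105, 0 and +105 mm, each 68 x 68 mm with sides along the rack's x and y, a 3 mm chamfer at the mouth, 30 mm deep (floor 10 mm above the table). Origin: centre of its underside.
- pad: Black rubber pad 60 x 60 x 3 mm on the floor of the empty well (fixed), turned like the rack. Origin: centre of its underside, 10 mm above the table, on the well's axis. A jar standing on it has its underside 13 mm above the table, and the well then lets it turn only about 0.1 rad either way.
- jar_green: Green 62 mm square screw-lid jar like the stuck one, 111 mm high, loose, about 0.43 kg, standing in one of the other two wells. Origin: centre of its underside.
- jar_ochre: Ochre 62 mm square screw-lid jar like the stuck one, 111 mm high, loose, about 0.43 kg, standing in one of the other two wells. Origin: centre of its underside.
- tub_near: Loose white plastic tub 100 mm across, 45 mm high. Origin: centre of its underside.
- tub_far: Loose white plastic tub 100 mm across, 45 mm high. Origin: centre of its underside.
- brush: Loose paint brush 200 mm long, lying along its x axis. Origin: middle, underside.
- sponge: Loose yellow sponge 110 x 70 x 32 mm. Origin: centre of its underside.
- clay_block: Loose buff clay block 180 x 80 x 50 mm, 1.4 kg. Origin: centre of its underside.
- spatula: Loose wooden-handled spatula 200 mm long, lying along its x axis. Origin: middle, underside.

How it is judged:
By the outcome, as a careful person would: the job done as asked, in the order asked, and still so for the second after the job is handed in, with the robot touching nothing.
It also fails if it takes over 72 s, if anything falls off the work surface, if the arm or the gripper's body presses on something with over 40 N, if the wrist force passes 120 N, or if a joint passes its speed limit or range.

## Working session

There is one attempt and no reset: what is moved stays moved. The work goes in short steps, Python scripts to look and compute and a tool call to move; the robot and the scene stay as the last step left them, time stands still between calls to the robot, and variables do not carry over. Pictures are saved under pics/ and viewed, at most 10 in all, crops included, and the job is handed in when it is done.

Besides the shell and the picture viewer there is one more tool, called as a command line: name --argument value ..., lists and objects as JSON in quotes. apply_moves: Moves the arm, as the interface text tells. Its arguments: {"type":"object","properties":{"series":{"type":"string"},"squeeze":{"type":"number"}},"required":["series"]}

```bash
mkdir -p pics
cat > h.py <<'E'
import numpy as np, cv2
from bench import sense, snapshot, hand_in, grip_depth
from scipy.spatial.transform import Rotation as R
def toolT(s):
    T=np.eye(4); T[:3,:3]=R.from_euler('xyz',s['tcp_rot'],degrees=True).as_matrix(); T[:3,3]=s['tool_pos']; return T
def snap(n):
    s=sense(); d=snapshot(n)
    d['T']=toolT(s)@d['tool_from_camera'] if n=='wrist' else np.array(d['extrinsics'])
    return d
def rays(d,px):
    p=cv2.undistortPoints(np.array(px,float).reshape(-1,1,2),np.array(d['intrinsics'],float),np.array(d['dist'],float))[:,0]
    return np.c_[p,np.ones(len(p))]
def onplane(d,px,z):
    r=rays(d,px)@d['T'][:3,:3].T; o=d['T'][:3,3]
    return o+r*((z-o[2])/r[:,2])[:,None]
def bydepth(d,px):
    px=np.array(px).reshape(-1,2); z=np.array([d['depth'][int(v),int(u)] for u,v in px])
    return (rays(d,px)*z[:,None])@d['T'][:3,:3].T+d['T'][:3,3]
E
python3 - <<'E'
from h import *
s=sense(); print(s); print(grip_depth() if callable(grip_depth) else grip_depth)
ims=[]
for n in('scene','wrist','side'):
    d=snap(n); cv2.imwrite(f'pics/{n}0.png',d['frame']); print(n,d['T'].round(2).tolist(),(d['depth']>0).mean())
E
```

```text
{'time': 0.0, 'joint_pos': array([-4.89478439e+00,  7.51779089e+00,  8.53307497e+01,  1.87789115e-03,
        8.72598508e+01, -4.89391936e+00]), 'qd': array([-0.04708315, -0.03807016,  0.06961075,  0.02808255, -0.02705139,
       -0.05283627]), 'joint_efforts': array([-1.90700346e-03, -5.69404185e+01, -5.00557995e+01, -2.19391650e-04,
        1.44415747e-02,  7.24149572e-05]), 'tool_pos': array([5.99447237e+02, 6.36044174e-02, 2.30202357e+02]), 'tcp_rot': array([-1.79892164e+02, -1.11157271e-02,  8.99990330e+01]), 'ft_force': array([ 0.06154093, -1.03860191, -0.40276441]), 'wrist_torque': array([-0.05202235,  0.05370822, -0.03691571]), 'grip_force': 0.0, 'finger_gap': 85.31706345271319}
18.700000000000003
scene [[0.12, 0.62, -0.78, 1488.85], [0.99, -0.07, 0.09, -85.42], [0.0, -0.78, -0.62, 876.03], [0.0, 0.0, 0.0, 1.0]] 0.980654296875
wrist [[1.0, -0.0, -0.0, 600.23], [-0.0, -0.96, -0.29, 73.04], [-0.0, 0.29, -0.96, 372.53], [0.0, 0.0, 0.0, 1.0]] 0.9960872395833333
side [[0.99, -0.06, 0.15, 301.05], [-0.16, -0.48, 0.86, -1401.28], [0.02, -0.87, -0.49, 876.46], [0.0, 0.0, 0.0, 1.0]] 0.9814615885416667
```

View pics/scene0.png

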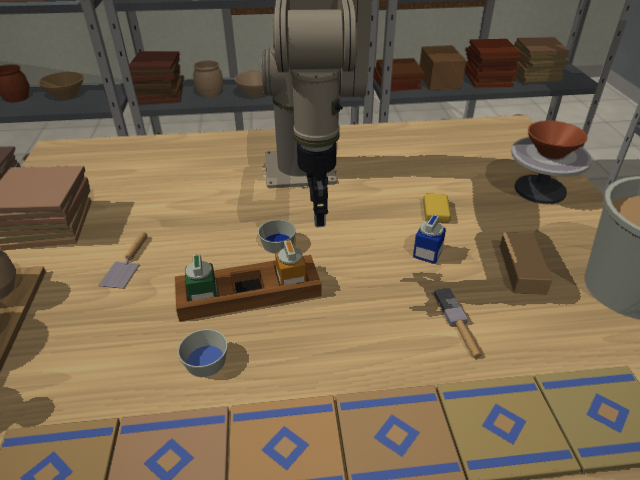

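View pics/side0.png

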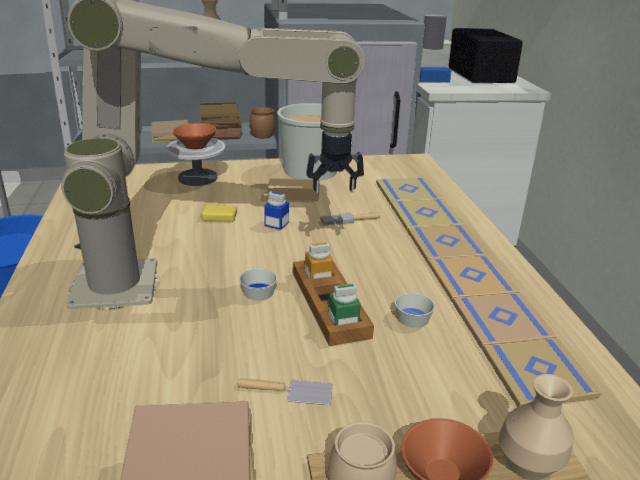

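The scene view shows the blue jar at (430,243) and the rack with its empty middle well and black pad at (248,285). Green is at (200,280) and ochre at (290,265). The side view shows the blue jar at (277,212) and the rack around (330,295). Next I estimate the positions.

Run:
```python
from h import *
for n,box in(('scene',(400,210,460,270)),('side',(255,185,300,235))):
    d=snap(n); x0,y0,x1,y1=box; im=d['frame']; hsv=cv2.cvtColor(im,cv2.COLOR_BGR2HSV)
    vv,uu=np.mgrid[y0:y1,x0:x1]; px=np.c_[uu.ravel(),vv.ravel()]
    P=bydepth(d,px); 
    for lo,hi in((5,70),(70,82),(82,95),(98,116)):
        k=(P[:,2]>lo)&(P[:,2]<hi); print(n,lo,hi,k.sum(),P[k].mean(0).round(1),P[k].min(0).round(1),P[k].max(0).round(1))
for n,pts in(('scene',[(177,292),(182,314),(320,289),(317,262),(248,285),(240,277),(262,290),(277,235),(203,350)]),('side',[(293,266),(328,338),(370,325),(330,297),(345,290),(319,250),(345,291),(258,285),(413,310)])):
    d=snap(n); print(n,bydepth(d,pts).round(0).tolist())
```

```text
scene 5 70 831 [454.7 310.6  34. ] [284.8 224.7   5. ] [538.3 397.6  69.9]
scene 70 82 165 [499.4 291.5  76.2] [463.4 255.5  70. ] [520.6 337.5  81.7]
scene 82 95 202 [488.1 295.5  88.4] [450.7 265.5  82.1] [510.7 326.1  94.6]
scene 98 116 132 [485.3 295.1 108.7] [457.1 275.7  98.1] [505.8 317.6 116. ]
side 5 70 826 [496.7 366.4  35.8] [402.3 219.5   5. ] [575.5 571.5  69.8]
side 70 82 104 [471.3 276.4  75.8] [434.8 252.8  70. ] [514.  307.8  82. ]
side 82 95 97 [471.2 283.7  88.2] [445.7 260.9  82.1] [503.3 312.9  94.9]
side 98 116 86 [474.3 291.1 105.9] [449.1 271.2  98.2] [499.1 312.1 113.7]
scene [[589.0, -323.0, 41.0], [639.0, -310.0, 20.0], [599.0, 4.0, 23.0], [473.0, 10.0, -1.0], [561.0, -164.0, 19.0], [536.0, -183.0, 24.0], [602.0, -130.0, 38.0], [357.0, -87.0, 6.0], [737.0, -260.0, 6.0]]
side [[488.0, -16.0, 30.0], [530.0, -328.0, 18.0], [631.0, -320.0, 40.0], [545.0, -257.0, 84.0], [576.0, -274.0, 113.0], [550.0, -68.0, 106.0], [577.0, -274.0, 110.0], [388.0, -54.0, -0.0], [770.0, -227.0, 4.0]]
```

apply_moves --series "0.122 -0.05 -0.02 0 -1;0.122 -0.05 -0.02 0 -1;0.122 -0.05 -0.02 0 -1;0.122 -0.05 -0.02 0 -1;0.122 -0.05 -0.02 0 -1"

```text
time: 0.77
tool_pos: [524.1, 184.4, 261.7]
tcp_rot: [180.0, -0.0, 90.0]
ft_force: [-0.3, -0.8, -0.5]
finger_gap: 85.2
grip_force: 0.0
```

apply_moves --series "0.122 -0.05 -0.02 0 -1;0.122 -0.05 -0.02 0 -1;0.122 -0.05 -0.02 0 -1;0 0 0 0 -1;0 0 0 0 -1"

```text
time: 1.18
tool_pos: [479.1, 294.9, 279.8]
tcp_rot: [180.0, -0.0, 90.2]
ft_force: [-0.6, -0.3, -1.0]
finger_gap: 85.1
grip_force: 0.0
```

Run:
```python
from h import *
d=snap('wrist'); cv2.imwrite('pics/w1.png',d['frame']); np.savez('w1.npz',**{k:v for k,v in d.items()})
```

```text
(no output)
```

View pics/w1.png

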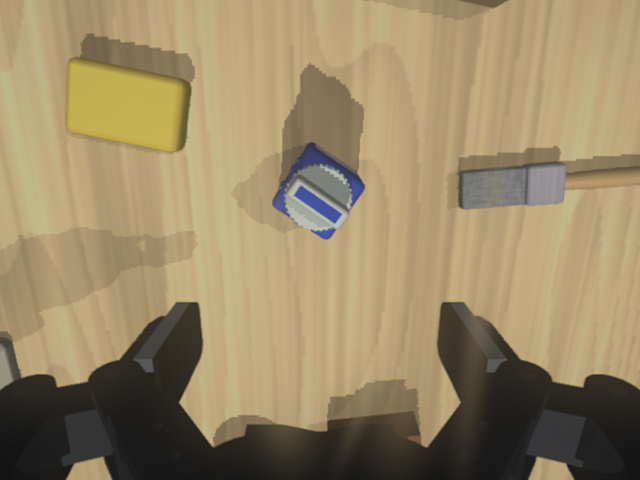

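The wrist view shows the jar at (319,190), turned about 30° in the image, with its bar running from upper left to lower right. The sponge at (128,105) and the spatula at (510,185) are well clear of it.

```bash
cat >> h.py <<'E'
def cloud(d,box):
    x0,y0,x1,y1=box; vv,uu=np.mgrid[y0:y1,x0:x1]; px=np.c_[uu.ravel(),vv.ravel()]
    return px,bydepth(d,px),d['frame'][y0:y1,x0:x1].reshape(-1,3)
def rect(P):
    c,sz,a=cv2.minAreaRect(P[:,:2].astype(np.float32)); return np.round(c,1),np.round(sz,1),round(a,1)
E
python3 - <<'E'
from h import *
d=dict(np.load('w1.npz')); px,P,c=cloud(d,(255,125,385,255))
for lo,hi in((20,70),(70,84),(84,92),(100,118)):
    k=(P[:,2]>lo)&(P[:,2]<hi); print(lo,hi,k.sum(),np.median(P[k],0).round(1),rect(P[k]))
hsv=cv2.cvtColor(c[None],cv2.COLOR_BGR2HSV)[0]
k=(hsv[:,1]>120)&(hsv[:,0]>105)&(hsv[:,0]<130)
q=px[k&(P[:,2]>70)&(P[:,2]<84)]; print('body top @78',rect(onplane(d,q,78)))
q=px[k&(P[:,2]>100)]; print('bar label @111',rect(onplane(d,q,111)))
E
```

```text
20 70 342 [486.7 324.1  47.3] (array([473.6, 320. ]), array([80.7, 38.3]), 11.5)
70 84 1377 [476.6 309.9  76.6] (array([477.4, 298.3]), array([62.2, 63.8]), 56.4)
84 92 1973 [479.2 305.   88.5] (array([476.9, 298.2]), array([58.6, 55.5]), 46.6)
100 118 1529 [477.7 299.3 110.5] (array([478.1, 297.9]), array([18.4, 52. ]), 54.8)
body top @78 (array([480.1, 296.5]), array([57.8, 53.7]), 57.3)
bar label @111 (array([476.2, 301.6]), array([25.2, 56. ]), 25.9)
```

apply_moves --series "0.01 -0.005 0.05 -0.0615 -1;0 0 0.05 -0.0615 -1;0 0 0.05 -0.0615 -1;0 0 0.05 -0.0615 -1;0 0 0.05 -0.0615 -1"

```text
time: 1.65
tool_pos: [479.2, 294.0, 203.2]
tcp_rot: [-180.0, 0.0, 125.5]
ft_force: [0.7, -0.1, -0.6]
finger_gap: 85.8
grip_force: 0.0
```

apply_moves --series "0 0 0.05 -0.0615 -1;0 0 0.05 -0.0615 -1;0 0 0.05 -0.0605 -1;0 0 0 0 -1;0 0 0 0 -1"

```text
time: 2.07
tool_pos: [478.3, 294.1, 158.2]
tcp_rot: [-179.9, -0.1, 145.9]
ft_force: [0.0, -0.2, -0.2]
finger_gap: 85.3
grip_force: 0.0
```

Run:
```python
from h import *
import bench; print(bench.grip_depth)
d=snap('wrist'); cv2.imwrite('pics/w2.png',d['frame']); px,P,c=cloud(d,(120,20,520,300))
for lo,hi in((70,84),(84,92),(100,118)):
    k=(P[:,2]>lo)&(P[:,2]<hi)&(np.hypot(P[:,0]-477.5,P[:,1]-298)<50); print(lo,hi,k.sum(),np.median(P[k],0).round(1),rect(P[k]))
s=sense();print(s['tool_pos'],s['tcp_rot'],s['joint_pos'])
```

```text
18.700000000000003
70 84 2885 [462.3 306.   76.7] (array([476.9, 298.3]), array([62.1, 63. ]), 56.7)
84 92 4775 [475.4 300.1  88.5] (array([476.9, 298.3]), array([59. , 55.6]), 57.1)
100 118 3381 [474.6 299.8 110.7] (array([477.1, 298.5]), array([17.9, 50. ]), 55.4)
[478.98615233 294.71260671 159.45609567] [-1.79966545e+02 -3.42512955e-03  1.45919804e+02] [ 2.63886925e+01  4.27333257e+00  9.62804542e+01 -1.37406381e-02
  7.94770104e+01 -2.95285997e+01]
```

View pics/w2.png

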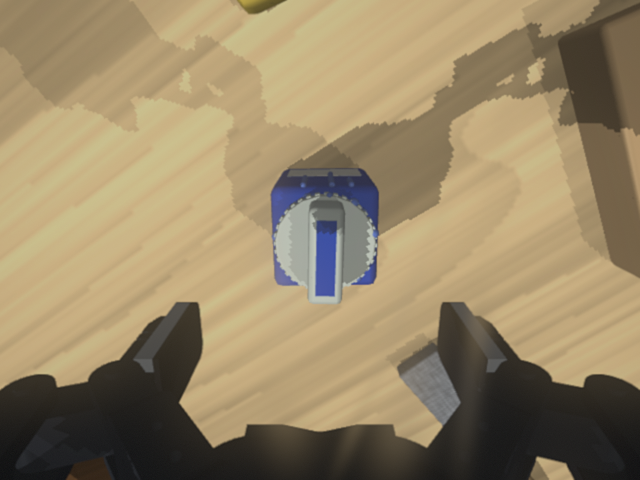

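apply_moves --series "0.012 0.007 0.07 -0.006 -1;0 0 0.1 0 -1;0 0 0.1 0 -1;0 0 0.07 0 -1;0 0 0.037 0 -1"

```text
time: 2.53
tool_pos: [475.9, 298.7, 44.3]
tcp_rot: [-179.9, -0.1, 146.7]
ft_force: [-0.7, -1.0, 0.3]
finger_gap: 85.8
grip_force: 0.0
```

apply_moves --series "0 0 0 0 -1;0 0 0 0 0.3;0 0 0 0 0.3;0 0 0 0 0.3;0 0 0 0 0.3" --squeeze 50

```text
time: 2.95
tool_pos: [478.5, 300.3, 49.0]
tcp_rot: [179.8, 0.1, 146.9]
ft_force: [0.1, -2.2, 6.8]
finger_gap: 60.6
grip_force: 57.5
```

apply_moves --series "0 0 -0.03 0 0.3;0 0 -0.07 0 0.3;0 0 -0.1 0 0.3;0 0 -0.12 0 0.3;0 0 -0.12 0 0.3"

```text
time: 3.37
tool_pos: [475.7, 299.2, 179.5]
tcp_rot: [-179.9, -0.1, 146.9]
ft_force: [0.4, 0.5, -4.4]
finger_gap: 61.3
grip_force: 56.2
```

apply_moves --series "0 0 -0.1 0 0.3;0 0 -0.06 0 0.3;0 0 0 0 0.3"

```text
time: 3.62
tool_pos: [479.1, 300.9, 233.1]
tcp_rot: [179.5, 0.3, 146.9]
ft_force: [0.5, 1.3, -3.1]
finger_gap: 61.0
grip_force: 56.5
```

apply_moves --series "0 0 0 0.04 0.3;0 0 0 0.06 0.3;0 0 0 0.06 0.3;0 0 0 0.06 0.3;0 0 0 0.06 0.3"

```text
time: 4.03
tool_pos: [475.7, 299.2, 224.2]
tcp_rot: [-179.8, 0.0, 114.5]
ft_force: [-0.2, -0.4, -3.9]
finger_gap: 61.2
grip_force: 56.2
```

apply_moves --series "0 0 0 0.06 0.3;0 0 0 0.06 0.3;0 0 0 0.035 0.3;0 0 0 0 0.3"

```text
time: 4.37
tool_pos: [475.8, 299.2, 224.3]
tcp_rot: [-179.9, 0.0, 96.9]
ft_force: [-1.2, -0.5, -4.0]
finger_gap: 61.0
grip_force: 56.2
```

Run:
```python
from h import *
s=sense();print(s['tool_pos'],s['tcp_rot'],s['joint_pos'].round(1))
a=np.radians(s['tcp_rot'][2]); D=np.array([572,-272])-s['tool_pos'][:2]
print(D@[np.cos(a),np.sin(a)],D@[np.sin(a),-np.cos(a)])
d=snap('scene'); px,P,c=cloud(d,(165,230,335,325)); k=(P[:,2]>36)&(P[:,2]<43)&(P[:,0]<650)&(P[:,0]>450); print(k.sum(),rect(P[k]))
```

```text
[475.75055541 299.18592132 224.32457469] [-1.79850211e+02  4.63179692e-02  9.69058763e+01] [26.9  1.9 91.8  0.  86.4 20. ]
-578.6148801111435 26.872528983795675
2575 (array([ 567.5, -163.3]), array([117.7, 329.5]), 7.4)
```

apply_moves --series "-0.05 0.005 0 0 0.3;-0.1 0.005 0 0 0.3;-0.115 0.005 0 0 0.3;-0.115 0.005 0 0 0.3;-0.115 0.005 0 0 0.3"

```text
time: 4.83
tool_pos: [502.0, 151.9, 225.3]
tcp_rot: [-179.9, 0.0, 97.3]
ft_force: [0.3, 1.1, -4.8]
finger_gap: 61.1
grip_force: 56.3
```

apply_moves --series "-0.115 0.005 0 0 0.3;-0.115 0.005 0 0 0.3;-0.115 0.005 0 0 0.3;-0.115 0.005 0 0 0.3;-0.115 0.005 0 0 0.3"

```text
time: 5.25
tool_pos: [530.8, -18.7, 225.4]
tcp_rot: [-180.0, -0.0, 97.3]
ft_force: [0.1, 0.2, -4.4]
finger_gap: 61.2
grip_force: 56.3
```

apply_moves --series "-0.115 0.005 0 0 0.3;-0.115 0.005 0 0 0.3;-0.115 0.005 0 0 0.3;-0.115 0.005 0 0 0.3;-0.115 0.005 0 0 0.3"

```text
time: 5.67
tool_pos: [559.6, -188.9, 225.3]
tcp_rot: [-180.0, -0.0, 97.3]
ft_force: [1.1, 0.4, -3.8]
finger_gap: 61.5
grip_force: 56.3
```

apply_moves --series "-0.115 0.005 0 0 0.3;-0.115 0.005 0 0 0.3;-0.055 0.005 0 0 0.3;0 0 0 0 0.3;0 0 0 0 0.3"

```text
time: 6.08
tool_pos: [574.5, -272.3, 224.8]
tcp_rot: [-179.9, -0.1, 97.1]
ft_force: [0.5, 0.8, -4.2]
finger_gap: 61.2
grip_force: 56.2
```

Run:
```python
from h import *
s=sense();print(s['tool_pos'],s['tcp_rot'],s['joint_pos'].round(1))
d=snap('wrist'); cv2.imwrite('pics/w3.png',d['frame']); np.savez('w3.npz',**d)
px,P,c=cloud(d,(0,0,640,480))
k=(P[:,2]>36)&(P[:,2]<43)&(abs(P[:,0]-566)<110)&(abs(P[:,1]+163)<200); print(k.sum(),rect(P[k]),np.median(P[k],0))
```

```text
[ 574.45765996 -272.30329553  224.80976368] [-1.79913973e+02 -8.59743601e-02  9.71324399e+01] [-30.   13.2  79.5   0.   87.4 -37.1]
16895 (array([ 571.2, -205.4]), array([110.9, 169.8]), 7.3) [ 569.76910439 -201.91651686   39.57243592]
```

View pics/w3.png

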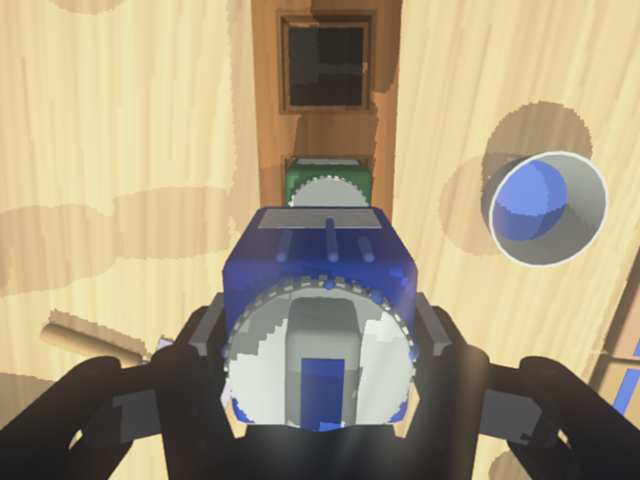

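The wrist view shows the empty well at (325,62) with its pad and mouth fully visible. Green is below it at (329,180), and the held jar sits upright and square between the fingers.

Run:
```python
from h import *
d=dict(np.load('w3.npz')); px,P,c=cloud(d,(262,0,395,125))
for lo,hi in((5,20),(20,37),(5,36),(5,39)):
    k=(P[:,2]>lo)&(P[:,2]<hi); 
    m=np.zeros((480,640),np.uint8); m[px[k][:,1],px[k][:,0]]=255
    n,l,st,cen=cv2.connectedComponentsWithStats(m); i=1+np.argmax(st[1:,4]); q=np.argwhere(l==i)[:,::-1]
    pl=12.5 if hi==20 else 40
    print(lo,hi,len(q),'depth',rect(bydepth(d,q)),'plane',pl,rect(onplane(d,q,pl)),np.median(bydepth(d,q)[:,2]))
# rack side edges
px,P,c=cloud(d,(240,0,420,150)); k=(P[:,2]>37)&(P[:,2]<43); print('rack',rect(P[k]))
# held jar
px,P,c=cloud(d,(200,195,440,440)); T=toolT(sense()); Q=(P-T[:3,3])@T[:3,:3]
for lo,hi in((-70,-55),(-46,-36),(-36,-27)):
    k=(Q[:,2]>lo)&(Q[:,2]<hi)&(abs(Q[:,1])<33)&(abs(Q[:,0])<50); print('jar',lo,hi,k.sum(),np.median(Q[k],0).round(1),rect(Q[k]))
k=(abs(Q[:,1])<29)&(abs(Q[:,0])<60)&(Q[:,2]>-27)&(Q[:,2]<30);print(np.percentile(Q[k],[1,50,99],axis=0).round(1))
```

```text
5 20 7704 depth (array([ 565.9, -163.5]), array([68.8, 67.8]), 7.2) plane 12.5 (array([ 565.9, -163. ]), array([70.1, 68.8]), 7.1) 12.481646842426187
20 37 926 depth (array([ 566.1, -164.2]), array([71.8, 69.7]), 7.1) plane 40 (array([ 566.1, -164.5]), array([71.1, 69. ]), 7.1) 30.916834788541394
5 36 8455 depth (array([ 566.1, -164. ]), array([70.3, 68.7]), 7.3) plane 40 (array([ 566.4, -164.7]), array([69.4, 67.5]), 7.9) 12.610648757714102
5 39 9863 depth (array([ 565.8, -164.4]), array([80.9, 76.2]), 8.1) plane 40 (array([ 565.8, -164.5]), array([80.4, 75.8]), 7.9) 12.855360486621123
rack (array([ 567.2, -174.6]), array([111. , 107.4]), 7.2)
jar -70 -55 8316 [ 13.7   0.5 -61.4] (array([10.6,  0.1]), array([59.7, 28.4]), 89.5)
jar -46 -36 15640 [  4.3  -1.4 -39.3] (array([ 2.7, -0.1]), array([49.2, 66. ]), 0.8)
jar -36 -27 6752 [ 21.4  -2.9 -28.4] (array([-0.6, -0.1]), array([61.3, 65.9]), 0.1)
[[-23.1 -28.6 -26.9]
 [ 28.9  -0.  -11.3]
 [ 30.7  28.5  28.9]]
```

apply_moves --series "0.06 0.0173 0 0 0.3;0.1 0 0 0 0.3;0.11 0 0 0 0.3;0.07 0 0 0 0.3;0.023 0 0 0 0.3"

```text
time: 6.55
tool_pos: [566.2, -158.1, 226.1]
tcp_rot: [-180.0, -0.1, 97.4]
ft_force: [-0.5, 0.7, -4.3]
finger_gap: 61.2
grip_force: 56.3
```

apply_moves --series "0 0 0.1 0 0.3;0 0 0.12 0 0.3;0 0 0.1 0 0.3;0 0 0.05 0 0.3;0 0 0 0 0.3"

```text
time: 6.97
tool_pos: [563.2, -160.8, 109.7]
tcp_rot: [-179.6, -0.2, 97.2]
ft_force: [-0.7, 1.0, -4.5]
finger_gap: 61.0
grip_force: 56.1
```

Run:
```python
from h import *
s=sense();print(s['tool_pos'],s['tcp_rot'],s['ft_force'])
d=snap('side'); e=snap('scene')
cv2.imwrite('pics/s2.png',np.hstack([cv2.resize(d['frame'][220:350,260:400],(400,371)),cv2.resize(e['frame'][200:330,170:310],(400,371))]))
```

```text
[ 563.16036815 -160.76504812  109.73851873] [-179.55320264   -0.23994477   97.22934587] [-0.71922948  1.00461466 -4.4858201 ]
```

View pics/s2.png

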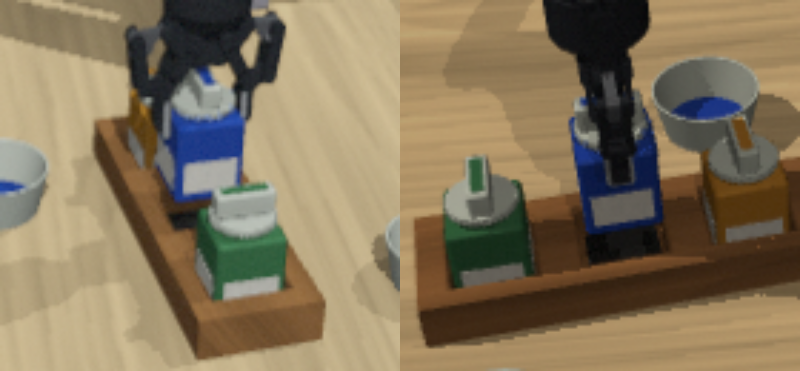

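The two crops show the jar hanging upright over the middle well, with the black pad visible below it. The pose reading moved by 3 mm, so I'll let the arm settle and read again.

apply_moves --series "0 0 0 0 0.3;0 0 0 0 0.3"

```text
time: 7.23
tool_pos: [568.4, -163.4, 117.8]
tcp_rot: [179.8, 0.1, 97.1]
ft_force: [0.7, -0.9, -3.9]
finger_gap: 60.9
grip_force: 56.2
```

apply_moves --series "0 0 0 0 0.3;0 0 0 0 0.3"

```text
time: 7.4
tool_pos: [567.6, -163.3, 116.7]
tcp_rot: [179.9, 0.1, 97.1]
ft_force: [0.7, -0.3, -3.9]
finger_gap: 61.1
grip_force: 56.2
```

apply_moves --series "0 0 0 0 0.3"

```text
time: 7.48
tool_pos: [567.2, -163.2, 116.1]
tcp_rot: [179.9, 0.0, 97.1]
ft_force: [-0.1, 0.7, -4.3]
finger_gap: 60.8
grip_force: 56.2
```

apply_moves --series "0 0 0.02 0 0.3;0 0 0.02 0 0.3;0 0 0.02 0 0.3;0 0 0.015 0 0.3;0 0 0 0 0.3"

```text
time: 7.9
tool_pos: [565.5, -162.5, 90.5]
tcp_rot: [-179.8, -0.1, 97.1]
ft_force: [-0.5, 0.5, -5.1]
finger_gap: 61.1
grip_force: 56.3
```

apply_moves --series "0 0 0 0 0.3;0 0 0 0 0.3;0 0 0 0 0.3;0 0 0 0 0.3"

```text
time: 8.23
tool_pos: [567.1, -163.0, 93.1]
tcp_rot: [180.0, 0.0, 97.1]
ft_force: [0.5, -0.7, -3.6]
finger_gap: 60.7
grip_force: 56.3
```

apply_moves --series "-0.002 0 0.015 0 0.3;0 0 0.015 0 0.3;0 0 0.015 0 0.3;0 0 0 0 0.3;0 0 0 0 0.3"

```text
time: 8.65
tool_pos: [566.3, -163.3, 78.4]
tcp_rot: [-179.9, -0.0, 97.1]
ft_force: [0.2, 0.2, -3.9]
finger_gap: 61.1
grip_force: 56.3
```

apply_moves --series "0 0 0.015 0 0.3;0 0 0.012 0 0.3;0 0 0.01 0 0.3;0 0 0 0 0.3;0 0 0 0 0.3"

```text
time: 9.07
tool_pos: [566.5, -163.4, 67.7]
tcp_rot: [-180.0, -0.0, 97.1]
ft_force: [0.3, -0.5, -3.2]
finger_gap: 61.5
grip_force: 56.3
```

Entering cleanly; about 5 mm remains.

apply_moves --series "0 0 0.007 0 0.3;0 0 0.004 0 0.3;0 0 0 0 0.3;0 0 0 0 0.3"

```text
time: 9.4
tool_pos: [566.8, -163.5, 64.7]
tcp_rot: [-180.0, -0.0, 97.1]
ft_force: [0.4, -0.1, -3.1]
finger_gap: 60.9
grip_force: 56.3
```

apply_moves --series "0 0 0.005 0 0.3;0 0 0 0 0.3;0 0 0 0 0.3"

```text
time: 9.65
tool_pos: [566.8, -163.5, 63.2]
tcp_rot: [-180.0, -0.0, 97.1]
ft_force: [0.5, -0.1, -3.5]
finger_gap: 61.2
grip_force: 56.3
```

apply_moves --series "0 0 0.005 0 0.3;0 0 0 0 0.3;0 0 0 0 0.3"

```text
time: 9.9
tool_pos: [567.1, -163.6, 62.0]
tcp_rot: [180.0, 0.0, 97.1]
ft_force: [0.2, -0.0, -2.3]
finger_gap: 60.8
grip_force: 56.4
```

apply_moves --series "0 0 0.005 0 0.3;0 0 0 0 0.3;0 0 0 0 0.3"

```text
time: 10.15
tool_pos: [567.2, -163.6, 62.0]
tcp_rot: [180.0, 0.0, 97.1]
ft_force: [-7.4, 3.4, 10.1]
finger_gap: 61.3
grip_force: 58.0
```

Contact came at z = 62.0, against an expected 62.6, so the jar is seated. I'll release and rise.

apply_moves --series "0 0 0 0 -0.6;0 0 0 0 -1;0 0 0 0 -1;0 0 0 0 -1;0 0 0 0 -1"

```text
time: 10.57
tool_pos: [566.9, -163.6, 60.2]
tcp_rot: [180.0, 0.0, 97.1]
ft_force: [0.5, -0.1, -0.2]
finger_gap: 85.3
grip_force: 0.0
```

apply_moves --series "0 0 -0.05 0 -1;0 0 -0.1 0 -1;0 0 -0.1 0 -1;0 0 -0.1 0 -1;0 0 -0.05 0 -1"

```text
time: 10.98
tool_pos: [568.4, -164.1, 184.8]
tcp_rot: [179.7, 0.1, 97.1]
ft_force: [0.2, -0.1, 0.1]
finger_gap: 85.3
grip_force: 0.0
```

apply_moves --series "0 0 0 0 -1;0 0 0 0 -1;0 0 0 0 -1;0 0 0 0 -1;0 0 0 0 -1"

```text
time: 11.4
tool_pos: [565.9, -163.2, 178.4]
tcp_rot: [-179.8, -0.1, 97.1]
ft_force: [0.4, -0.7, 0.1]
finger_gap: 85.2
grip_force: 0.0
```

```bash
cat > look.py <<'E'
from h import *
import sys
s=sense();print(s['tool_pos'].round(1),s['tcp_rot'].round(2),s['joint_pos'].round(0))
d=snap('wrist'); cv2.imwrite(f'pics/{sys.argv[1]}.png',d['frame']); px,P,c=cloud(d,(60,0,580,300))
for lo,hi in((84,94.5),(96,105),(118,128)):
    k=(P[:,2]>lo)&(P[:,2]<hi)&(np.hypot(P[:,0]-566,P[:,1]+164)<45); print(lo,hi,k.sum(),np.median(P[k],0).round(1),rect(P[k]))
E
python3 look.py w4
```

```text
[ 565.9 -163.2  178.4] [-1.7984e+02 -8.0000e-02  9.7100e+01] [-21.   8.  91.  -0.  82. -28.]
84 94.5 2588 [ 563.6 -141.4   89.6] (array([ 567.4, -162.8]), array([62.3, 62.3]), 7.3)
96 105 4502 [ 563.3 -161.6  101.5] (array([ 567.3, -163.3]), array([58.7, 55.8]), 6.6)
118 128 3040 [ 567.2 -160.8  123.6] (array([ 567.4, -162.9]), array([18. , 49.2]), 5.5)
```

View pics/w4.png

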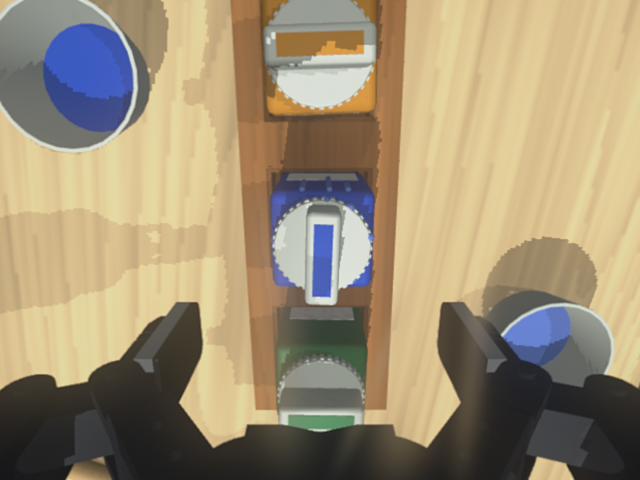

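Seated: the body top reads 90 mm and the bar top 124 mm, both as expected. The bar is at about 5.5° across its width, in view at (322,255), and the neighbouring jars are undisturbed. I'll descend to the bar with the tips above the cap (z ≈ 105).

apply_moves --series "0 0.003 0.05 0.014 -1;0 0 0.07 0 -0.5;0 0 0.07 0 -0.3;0 0 0.04 0 0;0 0 0 0 0"

```text
time: 11.87
tool_pos: [565.0, -162.4, 106.9]
tcp_rot: [-179.6, -0.2, 95.5]
ft_force: [-0.7, -1.0, 0.0]
finger_gap: 42.8
grip_force: 0.0
```

apply_moves --series "0 0 0 0 0;0 0 0 0 0;0 0 0 0 0;0 0 0 0 0"

```text
time: 12.2
tool_pos: [568.7, -163.8, 112.9]
tcp_rot: [179.9, 0.1, 95.5]
ft_force: [-0.1, 0.7, 0.0]
finger_gap: 42.7
grip_force: 0.0
```

apply_moves --series "0 0 0.012 0 0;0 0 0 0 0;0 0 0 0 0;0 0 0 0 0;0 0 0 0 0"

```text
time: 12.62
tool_pos: [567.7, -163.4, 107.7]
tcp_rot: [-180.0, -0.0, 95.5]
ft_force: [0.2, -0.2, -0.3]
finger_gap: 42.3
grip_force: 0.0
```

apply_moves --series "0 0 0 0 0.9;0 0 0 0 0.9;0 0 0 0 0.9;0 0 0 0 0.9" --squeeze 50

```text
time: 12.95
tool_pos: [567.6, -163.5, 107.9]
tcp_rot: [-180.0, 0.0, 95.5]
ft_force: [-1.3, -0.2, 2.5]
finger_gap: 16.7
grip_force: 53.7
```

apply_moves --series "0 0 0 -0.02 0.9;0 0 0 -0.02 0.9;0 0 0 -0.02 0.9;0 0 0 0 0.9"

```text
time: 13.28
tool_pos: [567.8, -163.7, 107.8]
tcp_rot: [180.0, 0.0, 102.5]
ft_force: [-0.4, -0.3, 1.0]
finger_gap: 16.7
grip_force: 53.5
```

```bash
cat > t.py <<'E'
from bench import sense
s=sense(); print(s['tcp_rot'].round(2),s['wrist_torque'].round(2),s['ft_force'].round(1),s['tool_pos'].round(1))
E
python3 t.py
```

```text
[1.7999e+02 2.0000e-02 1.0247e+02] [-0.11  0.1  -0.02] [-0.4 -0.3  1. ] [ 567.8 -163.7  107.8]
```

apply_moves --series "0 0 0 -0.02 0.9;0 0 0 -0.02 0.9;0 0 0 0 0.9"

```text
time: 13.53
tool_pos: [567.7, -163.7, 107.8]
tcp_rot: [-180.0, 0.0, 107.0]
ft_force: [-1.5, -0.5, 1.9]
finger_gap: 16.5
grip_force: 53.6
```

```bash
python3 t.py
```

```text
[-1.8000e+02  2.0000e-02  1.0698e+02] [-0.21  0.19 -0.05] [-1.5 -0.5  1.9] [ 567.7 -163.7  107.8]
```

apply_moves --series "0 0 0 -0.02 0.9;0 0 0 -0.01 0.9;0 0 0 0 0.9"

```text
time: 13.78
tool_pos: [567.5, -164.1, 107.9]
tcp_rot: [-180.0, 0.0, 110.3]
ft_force: [-3.2, -3.9, 2.8]
finger_gap: 16.7
grip_force: 53.9
```

```bash
python3 t.py
```

```text
[-1.7996e+02  4.0000e-02  1.1033e+02] [-0.65  0.57 -0.42] [-3.2 -3.9  2.8] [ 567.5 -164.1  107.9]
```

apply_moves --series "0 0 0 -0.01 0.9;0 0 0 0 0.9;0 0 0 0 0.9"

```text
time: 14.03
tool_pos: [567.5, -164.3, 107.9]
tcp_rot: [-180.0, 0.1, 111.4]
ft_force: [-4.2, -4.9, 3.2]
finger_gap: 16.6
grip_force: 54.0
```

```bash
python3 t.py
```

```text
[-1.7996e+02  5.0000e-02  1.1142e+02] [-0.85  0.75 -0.53] [-4.2 -4.9  3.2] [ 567.5 -164.3  107.9]
```

apply_moves --series "0 0 0 -0.012 0.9;0 0 0 0 0.9;0 0 0 0 0.9"

```text
time: 14.28
tool_pos: [567.4, -164.3, 107.9]
tcp_rot: [-180.0, 0.0, 112.8]
ft_force: [-4.1, -5.0, 3.2]
finger_gap: 16.5
grip_force: 54.6
```

```bash
python3 t.py
```

```text
[-1.7995e+02  4.0000e-02  1.1277e+02] [-0.84  0.8  -0.85] [-4.1 -5.   3.2] [ 567.4 -164.3  107.9]
```

apply_moves --series "0 0 0 0.04 0.9;0 0 0 0.04 0.9;0 0 0 0.04 0.9;0 0 0 0.04 0.9;0 0 0 0.04 0.9"

```text
time: 14.7
tool_pos: [567.8, -163.1, 107.8]
tcp_rot: [180.0, -0.0, 89.7]
ft_force: [-1.2, -0.7, 3.0]
finger_gap: 16.4
grip_force: 53.7
```

apply_moves --series "0 0 0 0.02 0.9;0 0 0 0 0.9"

```text
time: 14.87
tool_pos: [567.9, -163.1, 107.9]
tcp_rot: [180.0, -0.0, 87.6]
ft_force: [-1.8, -0.3, 3.4]
finger_gap: 17.2
grip_force: 53.7
```

```bash
python3 t.py
```

```text
[ 1.7999e+02 -2.0000e-02  8.7560e+01] [ 0.02  0.23 -0.07] [-1.8 -0.3  3.4] [ 567.9 -163.1  107.9]
```

apply_moves --series "0 0 0 0.03 0.9;0 0 0 0.03 0.9;0 0 0 0 0.9"

```text
time: 15.12
tool_pos: [567.4, -162.6, 107.8]
tcp_rot: [-179.9, -0.1, 80.7]
ft_force: [-4.1, 2.3, 5.6]
finger_gap: 16.6
grip_force: 54.1
```

```bash
python3 t.py
```

```text
[-1.7994e+02 -6.0000e-02  8.0730e+01] [0.39 0.71 0.34] [-4.1  2.3  5.6] [ 567.4 -162.6  107.8]
```

apply_moves --series "0 0 0 0.015 0.9;0 0 0 0.01 0.9;0 0 0 0 0.9;0 0 0 0 0.9"

```text
time: 15.45
tool_pos: [567.2, -162.3, 107.9]
tcp_rot: [-179.9, -0.1, 78.1]
ft_force: [-6.1, 3.8, 6.1]
finger_gap: 16.8
grip_force: 55.0
```

```bash
python3 t.py
```

```text
[-1.799e+02 -6.000e-02  7.812e+01] [0.61 1.07 0.87] [-6.1  3.8  6.1] [ 567.2 -162.3  107.9]
```

apply_moves --series "0 0 0 -0.04 0.9;0 0 0 -0.05 0.9;0 0 0 -0.05 0.9;0 0 0 -0.05 0.9;0 0 0 -0.05 0.9"

```text
time: 15.87
tool_pos: [567.7, -163.2, 107.8]
tcp_rot: [-180.0, -0.0, 105.8]
ft_force: [-3.7, 0.2, 3.7]
finger_gap: 16.5
grip_force: 53.9
```

apply_moves --series "0 0 0 -0.04 0.9;0 0 0 -0.03 0.9;0 0 0 0 0.9"

```text
time: 16.12
tool_pos: [567.5, -163.5, 107.9]
tcp_rot: [-180.0, -0.0, 113.7]
ft_force: [-3.7, -0.4, 4.2]
finger_gap: 16.7
grip_force: 54.0
```

```bash
python3 t.py
```

```text
[-1.7997e+02 -1.0000e-02  1.1369e+02] [-0.15  0.67 -0.07] [-3.7 -0.4  4.2] [ 567.5 -163.5  107.9]
```

Wider play now. Continuing.

apply_moves --series "0 0 0 -0.02 0.9;0 0 0 -0.02 0.9;0 0 0 0 0.9"

```text
time: 16.37
tool_pos: [567.3, -164.1, 108.0]
tcp_rot: [-179.9, 0.0, 118.0]
ft_force: [-6.4, -3.7, 6.1]
finger_gap: 16.4
grip_force: 54.8
```

```bash
python3 t.py
```

```text
[-1.7994e+02  2.0000e-02  1.1805e+02] [-0.63  1.15 -0.84] [-6.4 -3.7  6.1] [ 567.3 -164.1  108. ]
```

apply_moves --series "0 0 0 0 0.9;0 0 0 0.04 0.9;0 0 0 0.05 0.9;0 0 0 0.05 0.9;0 0 0 0.05 0.9"

```text
time: 16.78
tool_pos: [567.9, -163.2, 107.8]
tcp_rot: [180.0, -0.0, 95.9]
ft_force: [-2.2, -0.7, 3.5]
finger_gap: 16.7
grip_force: 53.7
```

apply_moves --series "0 0 0 0.05 0.9;0 0 0 0.05 0.9;0 0 0 0.05 0.9;0 0 0 0.02 0.9;0 0 0 0 0.9"

```text
time: 17.2
tool_pos: [567.7, -162.7, 107.8]
tcp_rot: [-180.0, -0.0, 76.6]
ft_force: [-3.7, 1.5, 4.0]
finger_gap: 16.6
grip_force: 54.0
```

```bash
python3 t.py
```

```text
[-1.7997e+02 -5.0000e-02  7.6600e+01] [0.28 0.58 0.28] [-3.7  1.5  4. ] [ 567.7 -162.7  107.8]
```

apply_moves --series "0 0 0 0.02 0.9;0 0 0 0.015 0.9;0 0 0 0.01 0.9;0 0 0 0 0.9"

```text
time: 17.53
tool_pos: [567.3, -162.4, 107.9]
tcp_rot: [-179.9, -0.0, 71.6]
ft_force: [-6.5, 3.5, 7.9]
finger_gap: 16.4
grip_force: 55.6
```

```bash
python3 t.py
```

```text
[-1.7991e+02 -4.0000e-02  7.1600e+01] [0.51 1.08 1.1 ] [-6.5  3.5  7.9] [ 567.3 -162.4  107.9]
```

apply_moves --series "0 0 0 -0.005 0.9;0 0 0 -0.04 0.9;0 0 0 -0.05 0.9;0 0 0 -0.05 0.9;0 0 0 -0.05 0.9"

```text
time: 17.95
tool_pos: [567.8, -163.2, 107.8]
tcp_rot: [180.0, -0.0, 94.2]
ft_force: [-4.2, -0.1, 4.4]
finger_gap: 16.7
grip_force: 53.9
```

apply_moves --series "0 0 0 -0.05 0.9;0 0 0 -0.05 0.9;0 0 0 -0.05 0.9;0 0 0 -0.05 0.9;0 0 0 -0.01 0.9"

```text
time: 18.37
tool_pos: [567.6, -163.3, 107.9]
tcp_rot: [-180.0, -0.0, 118.3]
ft_force: [-4.7, -0.6, 5.1]
finger_gap: 16.8
grip_force: 54.1
```

```bash
python3 t.py
```

```text
[-1.7999e+02 -2.0000e-02  1.1830e+02] [-0.12  0.76 -0.3 ] [-4.7 -0.6  5.1] [ 567.6 -163.3  107.9]
```

apply_moves --series "0 0 0 -0.02 0.9;0 0 0 -0.015 0.9;0 0 0 0 0.9"

```text
time: 18.62
tool_pos: [567.2, -164.1, 108.0]
tcp_rot: [-179.9, 0.0, 122.0]
ft_force: [-5.9, -3.1, 6.9]
finger_gap: 16.6
grip_force: 54.4
```

```bash
python3 t.py
```

```text
[-1.7993e+02  1.0000e-02  1.2203e+02] [-0.65  1.19 -0.56] [-5.9 -3.1  6.9] [ 567.2 -164.1  108. ]
```

apply_moves --series "0 0 0 -0.012 0.9;0 0 0 0 0.9;0 0 0 0 0.9"

```text
time: 18.87
tool_pos: [567.2, -164.2, 108.0]
tcp_rot: [-179.9, 0.0, 123.3]
ft_force: [-6.1, -3.5, 6.5]
finger_gap: 16.5
grip_force: 54.9
```

```bash
python3 t.py
```

```text
[-1.7993e+02  1.0000e-02  1.2328e+02] [-0.58  1.22 -0.8 ] [-6.1 -3.5  6.5] [ 567.2 -164.2  108. ]
```

apply_moves --series "0 0 0 0.04 0.9;0 0 0 0.055 0.9;0 0 0 0.055 0.9;0 0 0 0.055 0.9;0 0 0 0.055 0.9"

```text
time: 19.28
tool_pos: [567.9, -163.2, 107.8]
tcp_rot: [180.0, -0.0, 93.3]
ft_force: [-2.6, 1.2, 3.0]
finger_gap: 16.3
grip_force: 53.7
```

apply_moves --series "0 0 0 0.055 0.9;0 0 0 0.055 0.9;0 0 0 0.05 0.9;0 0 0 0.03 0.9;0 0 0 0 0.9"

```text
time: 19.7
tool_pos: [568.1, -163.2, 107.8]
tcp_rot: [180.0, -0.0, 71.6]
ft_force: [-0.5, -0.6, 2.5]
finger_gap: 16.4
grip_force: 53.6
```

```bash
python3 t.py
```

```text
[ 1.7996e+02 -2.0000e-02  7.1650e+01] [-0.1   0.05 -0.02] [-0.5 -0.6  2.5] [ 568.1 -163.2  107.8]
```

apply_moves --series "0 0 0 0.02 0.9;0 0 0 0.02 0.9;0 0 0 0 0.9"

```text
time: 19.95
tool_pos: [568.1, -163.2, 107.8]
tcp_rot: [180.0, -0.0, 67.3]
ft_force: [0.1, 0.8, 2.3]
finger_gap: 16.6
grip_force: 53.7
```

```bash
python3 t.py; python3 look.py w5|tail -3
```

```text
[ 1.7996e+02 -3.0000e-02  6.7280e+01] [0.02 0.03 0.03] [0.1 0.8 2.3] [ 568.1 -163.2  107.8]
84 94.5 4244 [ 580.4 -138.3   89.6] (array([ 567.6, -159.7]), array([62.3, 56.7]), 5.9)
96 105 4392 [ 579.6 -149.   101.4] (array([ 573.7, -150.2]), array([28.9, 59.4]), 67.5)
118 128 2403 [ 576.  -146.4  123.2] (array([ 575.6, -146.9]), array([15.5, 29.8]), 66.6)
```

View pics/w5.png

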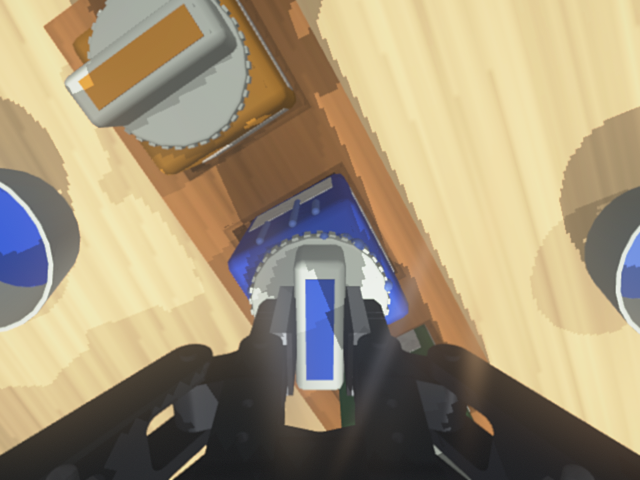

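The lid went past the old stop, to about −0.5 rad relative to the body, with almost no torque, so it is free. The view shows the bar held at (320,320) and the body still square in its well. Now I unscrew anticlockwise.

apply_moves --series "0 0 0 -0.04 0.9;0 0 0 -0.055 0.9;0 0 0 -0.055 0.9;0 0 0 -0.055 0.9;0 0 0 -0.055 0.9"

```text
time: 20.42
tool_pos: [567.7, -163.5, 107.8]
tcp_rot: [-180.0, 0.0, 97.5]
ft_force: [-2.8, -0.4, 5.4]
finger_gap: 16.8
grip_force: 53.9
```

apply_moves --series "0 0 0 -0.055 0.9;0 0 0 -0.055 0.9;0 0 0 -0.055 0.9;0 0 0 -0.05 0.9;0 0 0 -0.04 0.9"

```text
time: 20.83
tool_pos: [567.4, -163.6, 107.9]
tcp_rot: [-180.0, -0.0, 126.7]
ft_force: [-5.0, -0.5, 5.2]
finger_gap: 17.0
grip_force: 54.0
```

```bash
python3 t.py
```

```text
[-1.7997e+02 -2.0000e-02  1.2673e+02] [-0.14  0.69 -0.22] [-5.  -0.5  5.2] [ 567.4 -163.6  107.9]
```

Past the previous stop with only the 0.2 N m of rubbing. Continuing to about 205°.

apply_moves --series "0 0 0 -0.05 0.9;0 0 0 -0.05 0.9;0 0 0 -0.05 0.9;0 0 0 -0.05 0.9;0 0 0 -0.05 0.9"

```text
time: 21.25
tool_pos: [567.3, -163.8, 107.9]
tcp_rot: [-180.0, -0.0, 155.4]
ft_force: [-4.6, -0.7, 5.7]
finger_gap: 16.9
grip_force: 54.1
```

```bash
python3 t.py
```

```text
[-1.7996e+02 -3.0000e-02  1.5536e+02] [-0.24  0.79 -0.22] [-4.6 -0.7  5.7] [ 567.3 -163.8  107.9]
```

apply_moves --series "0 0 0 -0.05 0.9;0 0 0 -0.05 0.9;0 0 0 -0.05 0.9;0 0 0 -0.05 0.9;0 0 0 -0.05 0.9"

```text
time: 21.67
tool_pos: [567.3, -164.1, 108.0]
tcp_rot: [-180.0, -0.0, -176.0]
ft_force: [-5.1, -3.1, 5.7]
finger_gap: 16.6
grip_force: 54.1
```

apply_moves --series "0 0 0 -0.05 0.9;0 0 0 -0.05 0.9;0 0 0 -0.05 0.9;0 0 0 -0.04 0.9;0 0 0 0 0.9"

```text
time: 22.08
tool_pos: [567.4, -164.3, 108.0]
tcp_rot: [-180.0, -0.1, -154.2]
ft_force: [-3.5, -2.5, 5.6]
finger_gap: 16.8
grip_force: 54.1
```

```bash
python3 t.py; python3 -c "
from bench import sense;print(sense()['joint_pos'])"
```

```text
[-1.7996e+02 -6.0000e-02 -1.5420e+02] [-0.33  0.87  0.06] [-3.5 -2.5  5.6] [ 567.4 -164.3  108. ]
[-2.10751890e+01  1.12157124e+01  9.42989034e+01 -7.43687847e-02
  7.44985281e+01 -1.36852976e+02]
```

apply_moves --series "0 0 0 0 0.4;0 0 0 0 0;0 0 0 0 0;0 0 0 0 0;0 0 0 0 0"

```text
time: 22.5
tool_pos: [567.7, -163.2, 107.5]
tcp_rot: [180.0, -0.0, -154.6]
ft_force: [-0.5, 0.7, 0.7]
finger_gap: 42.6
grip_force: 0.0
```

apply_moves --series "0 0 -0.04 0 0;0 0 -0.08 0 0;0 0 -0.1 0 0;0 0 -0.1 0 0;0 0 -0.05 0 0"

```text
time: 22.92
tool_pos: [569.3, -163.9, 224.3]
tcp_rot: [-179.8, 0.2, -154.6]
ft_force: [0.9, 0.8, 0.4]
finger_gap: 42.9
grip_force: 0.0
```

apply_moves --series "0 0 0 0 0;0 0 0 0 0;0 0 0 0 0;0 0 0 0 0;0 0 0 0 0"

```text
time: 23.33
tool_pos: [566.9, -163.1, 217.0]
tcp_rot: [179.9, -0.1, -154.6]
ft_force: [-0.7, 0.5, -1.3]
finger_gap: 42.9
grip_force: 0.0
```

```bash
python3 look.py w6
python3 - <<'E'
from h import *
d=snap('side'); e=snap('scene')
cv2.imwrite('pics/s3.png',np.hstack([d['frame'][200:350,230:430],e['frame'][190:340,160:360],]).repeat(2,0).repeat(2,1))
E
```

```text
[ 566.9 -163.1  217. ] [ 1.7988e+02 -1.1000e-01 -1.5460e+02] [ -21.    6.   88.    0.   86. -136.]
84 94.5 2021 [ 547.4 -178.1   89.7] (array([ 567.9, -163.6]), array([62.2, 63.7]), 8.7)
96 105 3427 [ 565.4 -167.2  101.5] (array([ 567. , -165.4]), array([56. , 58.7]), 25.5)
118 128 2329 [ 566.2 -165.4  123.7] (array([ 567.6, -164.7]), array([51.3, 17.7]), 25.0)
```

View pics/w6.png

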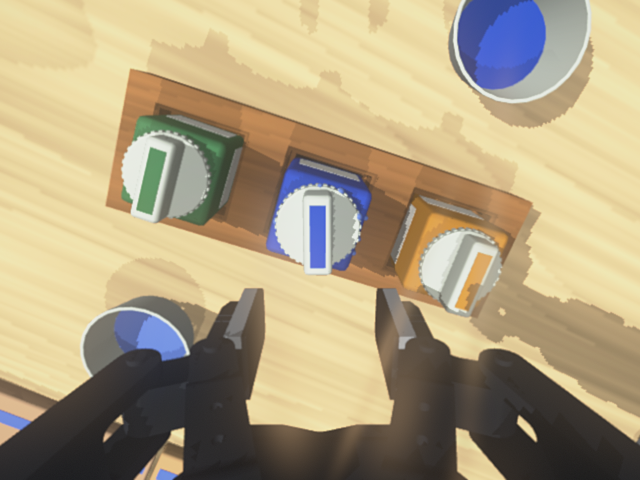

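View pics/s3.png

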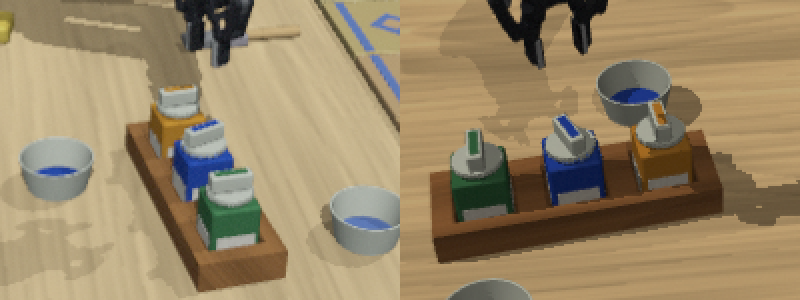

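The views show the jar still fully down in its well (body top at 90 mm), with the lid on it and its bar turned about 105° from where it began. The neighbouring jars and tubs are undisturbed and the gripper is clear. Handing in.

```bash
python3 -c "
from bench import hand_in; print(hand_in())"
```

```text
the job is handed in; nothing more can be done
None
```

The blue jar stands fully down in the rack's middle well, its lid rocked free, unscrewed about 105° anticlockwise and left loose on the jar; the job was handed in at about 23 s, and no verdict was returned. While I felt for the stops, the torque briefly went over the 0.7 N m called plenty, to 1.1 N m at most.

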